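# Find the free flap of the offcut box and push it open

## Task

Three bays of the steel offcut box are full, so their flaps are solid; press the four identical tip flaps near their front edges to find the one that rocks, then push that flap down until it is fully open at its stop, and leave it open with the hand clear. Use only the fingertips: pick nothing up, and leave the loose things lying on and around the box where they are.

Things in the scene. Friction and masses are not known exactly. Their poses are not given: they have to be found in the camera images.
- offcut_box: fixed green steel box, 205 mm deep (x), 490 long (y), 80 high. Origin on the table under the line of the flap pivots; x away from the robot, y along the row, z up. Four identical steel tip flaps lie flush in its top at y = +180, +60, -60, -180 mm, with 24 mm ribs between, a 20 mm rim in front, a 79 mm ledge behind; bays 72 mm deep
- flap1_pad (a point): first (+y end) flap, steel plate 100 mm (x) x 92 (y) x 4. Point on its top face, centre of a round 26 mm mark, 20 mm behind the front (robot-side) edge, 42 mm in front of the pivot; turns with the flap, z out of the plate. Pivot pin lies along y, 62 mm from the front edge, 38 from the rear: pressed in front of it, the front edge sinks into the bay and the rear rises; pressed behind it, nothing moves
- flap1 (a joint): tilt of that flap, rad: 0 flush, grows as the front edge sinks, stop at 0.8 (46 degrees). Over a full bay a flap gives 1 to 2 mm (under 0.05 rad), then is solid; the one over the empty bay rocks down under about 4 N at the mark and goes on, equally easily, to its stop. Stiff pivot: it stays where it is left
- flap2_pad (a point): second flap, steel plate 100 mm (x) x 92 (y) x 4. Point on its top face, centre of a round 26 mm mark, 20 mm behind the front (robot-side) edge, 42 mm in front of the pivot; turns with the flap, z out of the plate. Pivot pin lies along y, 62 mm from the front edge, 38 from the rear: pressed in front of it, the front edge sinks into the bay and the rear rises; pressed behind it, nothing moves
- flap2 (a joint): tilt of that flap, rad: 0 flush, grows as the front edge sinks, stop at 0.8 (46 degrees). Over a full bay a flap gives 1 to 2 mm (under 0.05 rad), then is solid; the one over the empty bay rocks down under about 4 N at the mark and goes on, equally easily, to its stop. Stiff pivot: it stays where it is left
- flap3_pad (a point): third flap, steel plate 100 mm (x) x 92 (y) x 4. Point on its top face, centre of a round 26 mm mark, 20 mm behind the front (robot-side) edge, 42 mm in front of the pivot; turns with the flap, z out of the plate. Pivot pin lies along y, 62 mm from the front edge, 38 from the rear: pressed in front of it, the front edge sinks into the bay and the rear rises; pressed behind it, nothing moves
- flap3 (a joint): tilt of that flap, rad: 0 flush, grows as the front edge sinks, stop at 0.8 (46 degrees). Over a full bay a flap gives 1 to 2 mm (under 0.05 rad), then is solid; the one over the empty bay rocks down under about 4 N at the mark and goes on, equally easily, to its stop. Stiff pivot: it stays where it is left
- flap4_pad (a point): fourth (-y end) flap, steel plate 100 mm (x) x 92 (y) x 4. Point on its top face, centre of a round 26 mm mark, 20 mm behind the front (robot-side) edge, 42 mm in front of the pivot; turns with the flap, z out of the plate. Pivot pin lies along y, 62 mm from the front edge, 38 from the rear: pressed in front of it, the front edge sinks into the bay and the rear rises; pressed behind it, nothing moves
- flap4 (a joint): tilt of that flap, rad: 0 flush, grows as the front edge sinks, stop at 0.8 (46 degrees). Over a full bay a flap gives 1 to 2 mm (under 0.05 rad), then is solid; the one over the empty bay rocks down under about 4 N at the mark and goes on, equally easily, to its stop. Stiff pivot: it stays where it is left
- pin: bystander: steel dowel pin standing on a rib of the box, 12 mm diameter, 18 mm high; origin under its foot
- nut: bystander: steel hex nut lying flat on another rib, 17 mm wide, 8 mm high; origin at its underside
- vblock: bystander: dark steel V-block on the rear ledge of the box, 40 x 50 x 36 mm; origin at its underside
- collet: bystander: steel collet standing on the rear ledge, up to 34 mm diameter, 40 mm high; origin at its underside
- oil: bystander: white oil bottle on the table, 60 mm diameter, 160 mm high; origin at its underside
- wrench: bystander: 180 mm steel wrench lying on the table; origin at its underside
- dish: bystander: shallow steel dish on the table, 90 mm diameter, 30 mm high; origin at its underside

How it is judged:
By the outcome, as a careful person would: the job done as asked, in the order asked, and still so for the second after the job is handed in, with the robot touching nothing.
It also fails if it takes over 48 s, if anything falls off the work surface, if the arm or the gripper's body presses on something with over 40 N, if the wrist force passes 120 N, or if a joint passes its speed limit or range.

## Robot

A 6-joint arm with a two-finger parallel gripper is mounted at the origin on the work surface. World frame = base frame: x ahead of the robot, y to its left, z up, the work surface at z = 0. Lengths are in m, angles in rad, forces in N, time in s.
With the tool pointing down it reaches from about 0.3 to 0.95 m from the base axis. Payload 3.1 kg.
Tool frame: the origin (TCP) lies between the finger pads; the fingertips stand 17 mm ahead of it and the grasp point (between the pads) lies 2 mm behind it; z points along the fingers, y is the line along which they close (so a half turn about z gives the same grasp; the last joint's range is limited). The gripper opens to 85 mm and grips with 20 to 120 N. Pads are 22 mm wide; open, the fingers measure 114 mm over their backs; the gripper's body (76 mm by 85 mm) begins 54 mm behind the grasp point. The pads swing forward as they close: fully open they stand 13 mm farther back than shut.
Start: joints at [-1.278, 0.308, 1.634, -0, 1.2, -0.07], TCP at [0.222, -0.584, 0.248] pointing down, gripper open.
Joint ranges: [-3.06, 3.06], [-0.79, 1.96], [0.05, 2.63], [-1.19, 4.34], [0.05, 2.64], [-2.94, 2.94]. Speed limits (rad/s): [2.79, 2.79, 3.14, 3.14, 3.14, 3.14].

## Interface

Orientations are given as a rotation vector (axis times angle).
In Python, from plant import get_state, get_image, job_done gives the robot as it stands.
- The arm moves only by the shell command python3 -m handwheel 'ROWS' [OPENING] [FORCE]. ROWS is JSON, a list of rows, each an object of numbers: "dx", "dy", "dz": the shift along the world's x, y, z in m; "twist": the turn about the world's z in degrees. A call has exactly 5 rows; each row is the pose to reach, as a shift and turn from the pose commanded when the call began; what a row does not reach only later rows make up. A row lasts 1/12 s, in which the tool goes at most 41.7 mm and 7.16 degrees, less where a joint would pass 70% of its speed; a pose out of reach is approached as far as the arm can. A call with a gripper value outside its range is refused whole. OPENING is the opening in per cent of the stroke, from 0 (shut) to 100 (fully open), set as the call begins (- or left out, the last holds). The fingers move at their own pace and stop on an object; FORCE is the grip in N (left out, the last holds). Time passes only in rows, so rows that repeat a pose let the fingers close, or fill a call up. It gives the time, the measured TCP pose, the force, the opening and the grip force at its end, in the units of the state.
- get_state(): the state, without advancing time (a new reading comes with each control period).
- get_image(name): name is "scene" or "top" or "wrist"; returns a dict with "color" (420x560x3 uint8, red, green, blue), "intrinsics" (3x3 intrinsics, pixels), "k1" (the pictures are not rectified: a ray, as slopes to the right and down, at radius r is drawn at 1 + k1 r^2 times it, then the intrinsics apply), "xyz" and "rotation" of the camera in the world. Camera axes: x right, y down, z forward; pixel columns grow to the right and rows downward; lengths in m; the calibration is good to about 2 mm. A picture is of the moment at which its call begins. There is no depth.
- job_done(): hands the job in; it is judged then, once.
The state is a dict: "t": time; "joint_positions": joint angles; "qvel": joint speeds; "joint_efforts": joint torques, N m; "tool_pos": TCP position; "tool_rot": TCP orientation; "force": force on the tool from outside, world axes, zero at the start; "wrist_torque": the same for the moment, N m; "gripper_width": finger opening in m; "finger_force": force on a finger pad.
Only numpy, scipy, OpenCV 4.12 (cv2) and the standard library are available. Lean on these libraries where they do the work, as an engineer would, in place of code of your own. Each camera call takes 0.05 s, during which the arm holds its last target. There are 200 camera calls.

## Working session

There is one attempt and no reset: what is moved stays moved. The work goes in short steps, Python scripts to look and compute and a shell command to move; the robot and the scene stay as the last step left them, time stands still between calls to the robot, and variables do not carry over. Pictures are saved under pics/ and viewed, at most 10 in all, crops included, and the job is handed in when it is done.

```bash
ls; mkdir -p pics; python3 - <<'E'
from plant import get_state,get_image
import cv2,pickle
s=get_state();print(s)
d={}
for n in("top","scene"):
    im=get_image(n);d[n]=im;cv2.imwrite(f"pics/{n}0.png",im["color"][:,:,::-1])
    print(n,im["intrinsics"],im["k1"],im["xyz"],im["rotation"])
pickle.dump(d,open("d0.pkl","wb"))
E
```

```text
pics
{'t': 0.0, 'joint_positions': array([-1.27770702e+00,  3.09017410e-01,  1.63522733e+00,  2.67341148e-05,
        1.19966984e+00, -6.96888560e-02]), 'qvel': array([-0.00132627, -0.00059629,  0.00016343,  0.00088547,  0.0008583 ,
        0.00023312]), 'joint_efforts': array([-2.32626271e-04, -4.15255380e+01, -2.76667464e+01, -2.66608149e-04,
        1.02798559e-02, -1.04142231e-05]), 'tool_pos': array([ 0.22155344, -0.5835635 ,  0.24701987]), 'tool_rot': array([-3.08778227e+00, -5.66299101e-01,  3.67410514e-04]), 'force': array([0.24296923, 0.55950609, 0.15949657]), 'wrist_torque': array([-0.03336663,  0.01052904, -0.04120723]), 'finger_force': 0.0, 'gripper_width': 0.08553985725057973}
top [[426.93834563   0.         275.02018257]
 [  0.         426.93834563 217.46054942]
 [  0.           0.           1.        ]] -0.06921067563617044 [ 0.42655164 -0.0076801   1.36444765] [-2.12988888  2.19186914 -0.12744521]
scene [[437.51657621   0.         276.84606749]
 [  0.         437.51657621 209.14922786]
 [  0.           0.           1.        ]] 0.011579757073305151 [ 1.0090114  -0.58711776  0.98947675] [-2.38106539 -0.8078667   0.27752046]
```

View pics/top0.png

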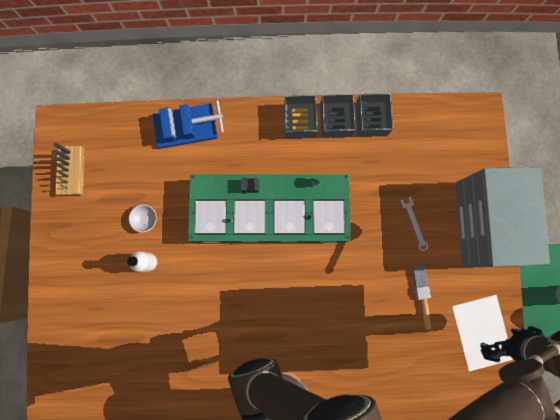

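View pics/scene0.png

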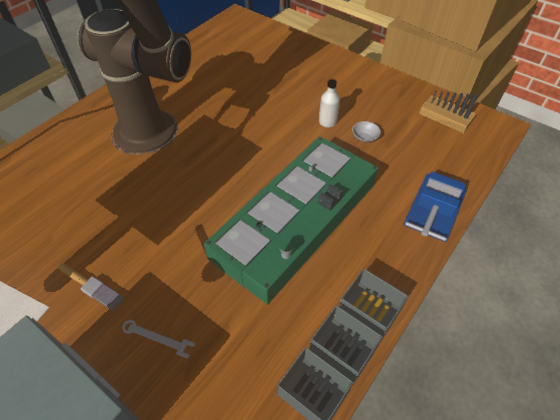

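The top view shows the box at columns 190–350, rows 175–241. The flaps run from left (+y, flap1) to right (flap4), with small items on two ribs near (227,221) and (307,217). I'll zoom in on it.

```bash
cat > h.py <<'E'
import numpy as np,cv2
from scipy.spatial.transform import Rotation as R
def ray(im,uv):
    K=im["intrinsics"];p=np.array([(uv[0]-K[0,2])/K[0,0],(uv[1]-K[1,2])/K[1,1]]);q=p.copy()
    for _ in range(20): q=p/(1+im["k1"]*(q@q))
    return R.from_rotvec(im["rotation"]).apply([*q,1])
def at(im,uv,z):
    d=ray(im,uv);c=np.array(im["xyz"]);return c+d*(z-c[2])/d[2]
def proj(im,P):
    c=R.from_rotvec(im["rotation"]).inv().apply(np.atleast_2d(P)-im["xyz"]);q=c[:,:2]/c[:,2:]
    q=q*(1+im["k1"]*(q**2).sum(1,keepdims=True));K=im["intrinsics"];return q*[K[0,0],K[1,1]]+[K[0,2],K[1,2]]
E
python3 - <<'E'
from h import *;import pickle
im=pickle.load(open("d0.pkl","rb"))["top"];c=im["color"]
cv2.imwrite("pics/crop.png",cv2.resize(c[168:250,184:356],None,fx=4.6,fy=4.6,interpolation=cv2.INTER_CUBIC)[:,:,::-1])
# green top: contour
h=cv2.cvtColor(c,cv2.COLOR_RGB2HSV);m=cv2.inRange(h,(60,80,30),(90,255,255));m[:,:180]=0;m[:,360:]=0;m[:160]=0;m[255:]=0
k=max(cv2.findContours(m,0,1)[0],key=cv2.contourArea);r=cv2.minAreaRect(k)
for p in cv2.boxPoints(r):print(p,at(im,p,.08).round(4))
g=((h[...,1]<40)&(h[...,2]>130)).astype(np.uint8);g[:190]=0;g[245:]=0;g[:,:185]=0;g[:,355:]=0
for q in cv2.findContours(g,0,1)[0]:
    if cv2.contourArea(q)>300:
        r=cv2.minAreaRect(q);print(r,at(im,r[0],.08).round(4))
E
```

```text
[189. 175.] [0.7171 0.2504 0.08  ]
[349. 175.] [ 0.7028 -0.2414  0.08  ]
[349. 241.] [ 0.5001 -0.2314  0.08  ]
[189. 241.] [0.5139 0.2513 0.08  ]
((328.5, 216.5), (31.0, 31.0), 90.0) [ 0.5763 -0.1726  0.08  ]
((289.0, 216.5), (31.0, 30.0), 90.0) [ 0.5797 -0.0528  0.08  ]
((249.0, 216.5), (31.0, 30.0), 90.0) [0.5832 0.0684 0.08  ]
((210.0, 216.5), (31.0, 30.0), 90.0) [0.5866 0.1868 0.08  ]
```

View pics/crop.png

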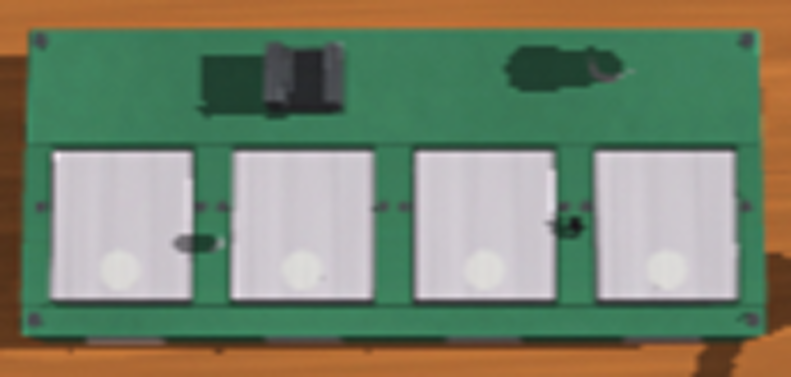

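The marks sit in the crop at about (120,270), (301,270), (484,269) and (667,270). The pin is at (215,243), the nut is near (568,226), and all the flaps are flush.

```bash
python3 - <<'E'
from h import *;import pickle
d=pickle.load(open("d0.pkl","rb"));im=d["top"]
M=[]
for x,y in[(120,270),(301,270),(484,269),(667,270)]:
    M.append(at(im,((x+.5)/4.6-.5+184,(y+.5)/4.6-.5+168),.08))
M=np.array(M);print(M.round(4))
p=np.polyfit(M[:,1],M[:,0],1);print(np.degrees(np.arctan(p[0])),M.mean(0),np.diff(M,axis=0))
s=d["scene"];print(proj(s,M))
c=s["color"].copy()
for q in proj(s,M): cv2.drawMarker(c,tuple(int(v) for v in q.round()),(255,0,0),0,3)
cv2.imwrite("pics/s2.png",cv2.resize(c[130:300,195:385],None,fx=3.5,fy=3.5,interpolation=2)[:,:,::-1])
E
```

```text
[[ 0.5567  0.1881  0.08  ]
 [ 0.5533  0.0689  0.08  ]
 [ 0.5506 -0.0514  0.08  ]
 [ 0.5464 -0.1717  0.08  ]]
1.6123192010259284 [0.55176197 0.00847644 0.08      ] [[-0.00338846 -0.11919637  0.        ]
 [-0.00278965 -0.12022492  0.        ]
 [-0.00414486 -0.12030366  0.        ]]
[[317.77805966 153.75636804]
 [292.32845109 177.98556696]
 [264.36485662 204.89781693]
 [233.08704675 234.32920407]]
```

View pics/s2.png

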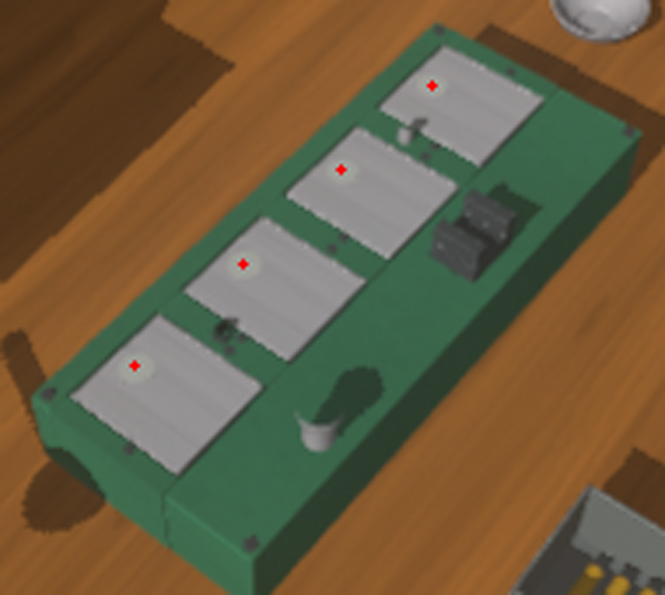

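The calibration agrees between the two cameras to about 1–2 mm, with the crosses on the marks. Next I'll move above flap4 with the fingers shut.

```bash
python3 -m handwheel '[{"dx":0.024,"dy":0.03,"twist":-3},{"dx":0.048,"dy":0.06,"twist":-6},{"dx":0.072,"dy":0.09,"twist":-9},{"dx":0.096,"dy":0.12,"twist":-12},{"dx":0.12,"dy":0.15,"twist":-14.4}]' 0 40
python3 -m handwheel '[{"dx":0.024,"dy":0.03,"twist":-2},{"dx":0.048,"dy":0.06,"twist":-4},{"dx":0.072,"dy":0.09,"twist":-6},{"dx":0.096,"dy":0.12,"twist":-7},{"dx":0.12,"dy":0.15,"twist":-8}]'
python3 -m handwheel '[{"dx":0.025,"dy":0.03},{"dx":0.05,"dy":0.06},{"dx":0.07,"dy":0.09,"dz":-0.02},{"dx":0.084,"dy":0.113,"dz":-0.05},{"dx":0.084,"dy":0.113,"dz":-0.08}]'
python3 -m handwheel '[{"dz":-0.01},{"dz":-0.015},{"dz":-0.015},{"dz":-0.015},{"dz":-0.015}]'
```

```text
invalid input
invalid input
invalid input
invalid input
```

```bash
python3 -m handwheel '[{"dx":0.024,"dy":0.03,"dz":0,"twist":-3},{"dx":0.048,"dy":0.06,"dz":0,"twist":-6},{"dx":0.072,"dy":0.09,"dz":0,"twist":-9},{"dx":0.096,"dy":0.12,"dz":0,"twist":-12},{"dx":0.12,"dy":0.15,"dz":0,"twist":-14.4}]' 0 40
```

```text
t: 0.52
tool_pos: [0.3422, -0.4326, 0.2477]
tool_rot: [-3.136, -0.17, 0.001]
force: [-0.3, -0.2, -0.4]
gripper_width: 0.0257
finger_force: 0.0
```

```bash
python3 -m handwheel '[{"dx":0.024,"dy":0.03,"dz":0,"twist":-2},{"dx":0.048,"dy":0.06,"dz":0,"twist":-4},{"dx":0.072,"dy":0.09,"dz":0,"twist":-6},{"dx":0.096,"dy":0.12,"dz":0,"twist":-7},{"dx":0.12,"dy":0.15,"dz":0,"twist":-8}]'
python3 -m handwheel '[{"dx":0.025,"dy":0.03,"dz":0,"twist":0},{"dx":0.05,"dy":0.06,"dz":0,"twist":0},{"dx":0.07,"dy":0.09,"dz":-0.02,"twist":0},{"dx":0.084,"dy":0.113,"dz":-0.05,"twist":0},{"dx":0.084,"dy":0.113,"dz":-0.08,"twist":0}]'
python3 -m handwheel '[{"dx":0,"dy":0,"dz":-0.01,"twist":0},{"dx":0,"dy":0,"dz":-0.02,"twist":0},{"dx":0,"dy":0,"dz":-0.03,"twist":0},{"dx":0,"dy":0,"dz":-0.03,"twist":0},{"dx":0,"dy":0,"dz":-0.03,"twist":0}]'
python3 - <<'E'
from h import *
from plant import get_image
im=get_image("wrist");cv2.imwrite("pics/w1.png",im["color"][:,:,::-1])
E
```

```text
t: 0.93
tool_pos: [0.4623, -0.2825, 0.2479]
tool_rot: [-3.141, 0.046, 0.001]
force: [0.4, -0.3, 0.6]
gripper_width: -0.0001
finger_force: 0.0
t: 1.35
tool_pos: [0.5492, -0.1673, 0.1685]
tool_rot: [-3.141, 0.037, -0.008]
force: [-0.8, -0.8, -0.3]
gripper_width: 0.0003
finger_force: 0.0
t: 1.77
tool_pos: [0.5458, -0.1724, 0.1388]
tool_rot: [3.141, -0.047, 0.001]
force: [-0.1, -0.9, 0.0]
gripper_width: -0.0001
finger_force: 0.0
```

View pics/w1.png

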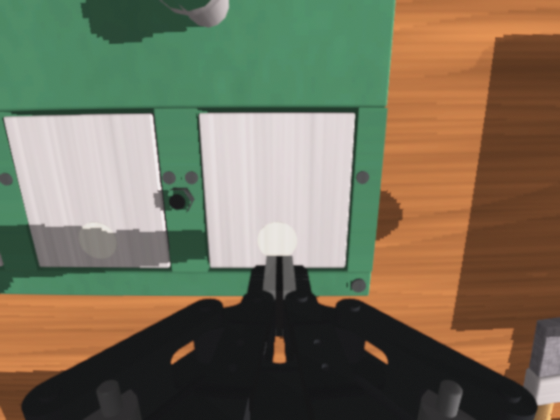

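The wrist view shows the shut fingers centred in y just in front of flap4's mark (278,240), as perspective would place them. The nut at (178,200) is well clear. Now I'll descend carefully.

```bash
python3 -m handwheel '[{"dx":0,"dy":0,"dz":-0.01,"twist":0},{"dx":0,"dy":0,"dz":-0.02,"twist":0},{"dx":0,"dy":0,"dz":-0.028,"twist":0},{"dx":0,"dy":0,"dz":-0.032,"twist":0},{"dx":0,"dy":0,"dz":-0.035,"twist":0}]'
python3 -m handwheel '[{"dx":0,"dy":0,"dz":-0.001,"twist":0},{"dx":0,"dy":0,"dz":-0.002,"twist":0},{"dx":0,"dy":0,"dz":-0.003,"twist":0},{"dx":0,"dy":0,"dz":-0.004,"twist":0},{"dx":0,"dy":0,"dz":-0.004,"twist":0}]'
```

```text
t: 2.23
tool_pos: [0.545, -0.1711, 0.1019]
tool_rot: [-3.141, 0.044, 0.003]
force: [-0.1, 0.6, 0.0]
gripper_width: -0.0001
finger_force: 0.0
t: 2.65
tool_pos: [0.5459, -0.1713, 0.0994]
tool_rot: [3.141, -0.044, 0.0]
force: [0.4, 0.2, 0.1]
gripper_width: 0.0003
finger_force: 0.0
```

```bash
python3 -m handwheel '[{"dx":0,"dy":0,"dz":-0.001,"twist":0},{"dx":0,"dy":0,"dz":-0.002,"twist":0},{"dx":0,"dy":0,"dz":-0.003,"twist":0},{"dx":0,"dy":0,"dz":-0.003,"twist":0},{"dx":0,"dy":0,"dz":-0.003,"twist":0}]'
python3 -m handwheel '[{"dx":0,"dy":0,"dz":-0.001,"twist":0},{"dx":0,"dy":0,"dz":-0.002,"twist":0},{"dx":0,"dy":0,"dz":-0.002,"twist":0},{"dx":0,"dy":0,"dz":-0.002,"twist":0},{"dx":0,"dy":0,"dz":-0.002,"twist":0}]'
```

```text
t: 3.07
tool_pos: [0.5459, -0.1714, 0.0965]
tool_rot: [3.141, -0.044, 0.0]
force: [-0.4, 0.9, 1.8]
gripper_width: 0.0
finger_force: 0.8
t: 3.48
tool_pos: [0.546, -0.1714, 0.0963]
tool_rot: [-3.141, 0.044, 0.0]
force: [-4.1, 2.9, 10.6]
gripper_width: 0.0006
finger_force: 5.9
```

```bash
python3 -m handwheel '[{"dx":0,"dy":0,"dz":-0.001,"twist":0},{"dx":0,"dy":0,"dz":-0.002,"twist":0},{"dx":0,"dy":0,"dz":-0.003,"twist":0},{"dx":0,"dy":0,"dz":-0.003,"twist":0},{"dx":0,"dy":0,"dz":-0.003,"twist":0}]'
```

```text
t: 3.9
tool_pos: [0.546, -0.1715, 0.0961]
tool_rot: [-3.141, 0.044, 0.002]
force: [-10.4, 3.8, 27.8]
gripper_width: -0.0003
finger_force: 13.7
```

Flap4 is solid: 28 N with no give. I'll lift and move to flap3.

```bash
python3 -m handwheel '[{"dx":0,"dy":0,"dz":0.02,"twist":0},{"dx":0,"dy":0,"dz":0.045,"twist":0},{"dx":0.001,"dy":0.03,"dz":0.045,"twist":0},{"dx":0.002,"dy":0.06,"dz":0.045,"twist":0},{"dx":0.003,"dy":0.09,"dz":0.045,"twist":0}]'
python3 -m handwheel '[{"dx":0.001,"dy":0.03,"dz":0,"twist":0},{"dx":0.001,"dy":0.03,"dz":0,"twist":0},{"dx":0.001,"dy":0.03,"dz":-0.015,"twist":0},{"dx":0.001,"dy":0.03,"dz":-0.028,"twist":0},{"dx":0.001,"dy":0.03,"dz":-0.034,"twist":0}]'
python3 -m handwheel '[{"dx":0,"dy":0,"dz":-0.002,"twist":0},{"dx":0,"dy":0,"dz":-0.004,"twist":0},{"dx":0,"dy":0,"dz":-0.006,"twist":0},{"dx":0,"dy":0,"dz":-0.008,"twist":0},{"dx":0,"dy":0,"dz":-0.008,"twist":0}]'
```

```text
t: 4.32
tool_pos: [0.5492, -0.081, 0.137]
tool_rot: [3.141, -0.047, 0.003]
force: [0.9, -0.8, 0.2]
gripper_width: -0.0001
finger_force: 0.0
t: 4.73
tool_pos: [0.5486, -0.0512, 0.1007]
tool_rot: [-3.141, 0.043, 0.004]
force: [-0.8, -0.3, -1.7]
gripper_width: 0.0001
finger_force: 0.0
t: 5.15
tool_pos: [0.5501, -0.0518, 0.0963]
tool_rot: [3.141, -0.045, -0.001]
force: [-5.2, 0.2, 9.6]
gripper_width: 0.0
finger_force: 4.9
```

```bash
python3 -m handwheel '[{"dx":0,"dy":0,"dz":-0.001,"twist":0},{"dx":0,"dy":0,"dz":-0.002,"twist":0},{"dx":0,"dy":0,"dz":-0.003,"twist":0},{"dx":0,"dy":0,"dz":-0.003,"twist":0},{"dx":0,"dy":0,"dz":-0.003,"twist":0}]'
python3 -m handwheel '[{"dx":0,"dy":0,"dz":0.02,"twist":0},{"dx":0,"dy":0,"dz":0.045,"twist":0},{"dx":0.001,"dy":0.03,"dz":0.045,"twist":0},{"dx":0.002,"dy":0.06,"dz":0.045,"twist":0},{"dx":0.003,"dy":0.09,"dz":0.045,"twist":0}]'
python3 -m handwheel '[{"dx":0.001,"dy":0.03,"dz":0,"twist":0},{"dx":0.001,"dy":0.03,"dz":0,"twist":0},{"dx":0.001,"dy":0.03,"dz":-0.015,"twist":0},{"dx":0.001,"dy":0.03,"dz":-0.028,"twist":0},{"dx":0.001,"dy":0.03,"dz":-0.034,"twist":0}]'
python3 -m handwheel '[{"dx":0,"dy":0,"dz":-0.002,"twist":0},{"dx":0,"dy":0,"dz":-0.004,"twist":0},{"dx":0,"dy":0,"dz":-0.006,"twist":0},{"dx":0,"dy":0,"dz":-0.008,"twist":0},{"dx":0,"dy":0,"dz":-0.008,"twist":0}]'
```

```text
t: 5.57
tool_pos: [0.5501, -0.0518, 0.0962]
tool_rot: [3.141, -0.044, -0.002]
force: [-11.1, 0.8, 25.5]
gripper_width: -0.0001
finger_force: 12.8
t: 5.98
tool_pos: [0.5541, 0.0389, 0.138]
tool_rot: [-3.141, 0.048, -0.006]
force: [-0.8, 0.3, 0.3]
gripper_width: 0.0002
finger_force: 0.0
t: 6.4
tool_pos: [0.5527, 0.0682, 0.1007]
tool_rot: [3.141, -0.044, -0.004]
force: [-0.6, 0.6, -0.8]
gripper_width: 0.0002
finger_force: 0.0
t: 6.82
tool_pos: [0.5537, 0.0682, 0.0944]
tool_rot: [3.141, -0.045, -0.001]
force: [-0.8, 0.1, 0.6]
gripper_width: -0.0003
finger_force: 0.6
```

```bash
python3 -m handwheel '[{"dx":0,"dy":0,"dz":-0.001,"twist":0},{"dx":0,"dy":0,"dz":-0.002,"twist":0},{"dx":0,"dy":0,"dz":-0.003,"twist":0},{"dx":0,"dy":0,"dz":-0.003,"twist":0},{"dx":0,"dy":0,"dz":-0.003,"twist":0}]'
```

```text
t: 7.23
tool_pos: [0.5539, 0.0684, 0.0913]
tool_rot: [3.141, -0.044, 0.001]
force: [-2.1, -2.6, 2.9]
gripper_width: -0.0002
finger_force: 1.6
```

Flap2 rocks: it's about 5 mm down under 3 N. A quick press on flap1 completes the check before I open flap2.

```bash
python3 -m handwheel '[{"dx":0,"dy":0,"dz":0.02,"twist":0},{"dx":0,"dy":0,"dz":0.045,"twist":0},{"dx":0.001,"dy":0.03,"dz":0.045,"twist":0},{"dx":0.002,"dy":0.06,"dz":0.045,"twist":0},{"dx":0.003,"dy":0.09,"dz":0.045,"twist":0}]'
python3 -m handwheel '[{"dx":0.001,"dy":0.03,"dz":0,"twist":0},{"dx":0.001,"dy":0.03,"dz":0,"twist":0},{"dx":0.001,"dy":0.03,"dz":-0.015,"twist":0},{"dx":0.001,"dy":0.03,"dz":-0.028,"twist":0},{"dx":0.001,"dy":0.03,"dz":-0.034,"twist":0}]'
python3 -m handwheel '[{"dx":0,"dy":0,"dz":-0.002,"twist":0},{"dx":0,"dy":0,"dz":-0.004,"twist":0},{"dx":0,"dy":0,"dz":-0.006,"twist":0},{"dx":0,"dy":0,"dz":-0.008,"twist":0},{"dx":0,"dy":0,"dz":-0.009,"twist":0}]'
```

```text
t: 7.65
tool_pos: [0.558, 0.16, 0.1371]
tool_rot: [-3.139, 0.047, -0.005]
force: [-0.1, -0.3, -0.5]
gripper_width: 0.0004
finger_force: 0.0
t: 8.07
tool_pos: [0.5564, 0.1885, 0.0999]
tool_rot: [3.141, -0.044, -0.005]
force: [-0.5, -0.2, 0.5]
gripper_width: -0.0001
finger_force: 0.0
t: 8.48
tool_pos: [0.5576, 0.1882, 0.0962]
tool_rot: [3.14, -0.045, -0.004]
force: [-9.6, -3.8, 19.9]
gripper_width: -0.0003
finger_force: 10.5
```

Flap1 is solid at 20 N. Back to flap2 to push it open.

```bash
python3 -m handwheel '[{"dx":0,"dy":0,"dz":0.02,"twist":0},{"dx":0,"dy":0,"dz":0.045,"twist":0},{"dx":-0.001,"dy":-0.03,"dz":0.045,"twist":0},{"dx":-0.002,"dy":-0.06,"dz":0.045,"twist":0},{"dx":-0.003,"dy":-0.09,"dz":0.045,"twist":0}]'
python3 -m handwheel '[{"dx":-0.001,"dy":-0.03,"dz":0,"twist":0},{"dx":-0.001,"dy":-0.03,"dz":0,"twist":0},{"dx":-0.001,"dy":-0.03,"dz":-0.015,"twist":0},{"dx":-0.001,"dy":-0.03,"dz":-0.03,"twist":0},{"dx":-0.001,"dy":-0.03,"dz":-0.04,"twist":0}]'
python3 -m handwheel '[{"dx":0,"dy":0,"dz":-0.004,"twist":0},{"dx":0,"dy":0,"dz":-0.008,"twist":0},{"dx":0,"dy":0,"dz":-0.012,"twist":0},{"dx":0,"dy":0,"dz":-0.016,"twist":0},{"dx":0,"dy":0,"dz":-0.018,"twist":0}]'
```

```text
t: 8.9
tool_pos: [0.5559, 0.098, 0.1399]
tool_rot: [-3.141, 0.042, -0.006]
force: [0.5, -0.8, -0.4]
gripper_width: -0.0002
finger_force: 0.0
t: 9.32
tool_pos: [0.5539, 0.0684, 0.0979]
tool_rot: [-3.141, 0.046, -0.001]
force: [-0.3, -0.0, -0.6]
gripper_width: 0.0003
finger_force: 0.0
t: 9.73
tool_pos: [0.5551, 0.0688, 0.0809]
tool_rot: [3.141, -0.044, 0.005]
force: [0.8, -1.7, 4.5]
gripper_width: 0.0001
finger_force: 1.8
```

```bash
python3 -m handwheel '[{"dx":0,"dy":0,"dz":-0.003,"twist":0},{"dx":0.001,"dy":0,"dz":-0.006,"twist":0},{"dx":0.001,"dy":0,"dz":-0.009,"twist":0},{"dx":0.001,"dy":0,"dz":-0.011,"twist":0},{"dx":0.001,"dy":0,"dz":-0.012,"twist":0}]'
python3 -m handwheel '[{"dx":0,"dy":0,"dz":-0.001,"twist":0},{"dx":0,"dy":0,"dz":-0.002,"twist":0},{"dx":0,"dy":0,"dz":-0.003,"twist":0},{"dx":0,"dy":0,"dz":-0.004,"twist":0},{"dx":0,"dy":0,"dz":-0.004,"twist":0}]'
```

```text
t: 10.15
tool_pos: [0.5543, 0.0688, 0.0677]
tool_rot: [-3.141, 0.044, 0.002]
force: [-0.9, 0.2, 3.8]
gripper_width: -0.0
finger_force: 1.4
t: 10.57
tool_pos: [0.5546, 0.0687, 0.0648]
tool_rot: [-3.141, 0.044, 0.001]
force: [-2.0, 0.5, 7.7]
gripper_width: 0.0004
finger_force: 3.4
```

```bash
python3 -m handwheel '[{"dx":0,"dy":0,"dz":-0.001,"twist":0},{"dx":0,"dy":0,"dz":-0.002,"twist":0},{"dx":0,"dy":0,"dz":-0.002,"twist":0},{"dx":0,"dy":0,"dz":-0.002,"twist":0},{"dx":0,"dy":0,"dz":-0.002,"twist":0}]'
```

```text
t: 10.98
tool_pos: [0.5547, 0.0687, 0.0646]
tool_rot: [3.141, -0.044, -0.002]
force: [-6.8, -0.3, 18.3]
gripper_width: -0.0001
finger_force: 8.6
```

```bash
python3 -m handwheel '[{"dx":0,"dy":0,"dz":-0.001,"twist":0},{"dx":0,"dy":0,"dz":-0.002,"twist":0},{"dx":0,"dy":0,"dz":-0.002,"twist":0},{"dx":0,"dy":0,"dz":-0.002,"twist":0},{"dx":0,"dy":0,"dz":-0.002,"twist":0}]'
```

```text
t: 11.4
tool_pos: [0.5547, 0.0687, 0.0643]
tool_rot: [3.141, -0.044, -0.003]
force: [-10.6, -0.1, 28.2]
gripper_width: 0.0001
finger_force: 13.8
```

It's at the stop: 28 N, and the 32 mm depth matches the geometry. I'll retract straight up, back off and look.

```bash
python3 -m handwheel '[{"dx":0,"dy":0,"dz":0.01,"twist":0},{"dx":0,"dy":0,"dz":0.035,"twist":0},{"dx":0,"dy":0,"dz":0.07,"twist":0},{"dx":0,"dy":0,"dz":0.105,"twist":0},{"dx":0,"dy":0,"dz":0.14,"twist":0}]'
python3 -m handwheel '[{"dx":-0.03,"dy":0,"dz":0.01,"twist":0},{"dx":-0.06,"dy":0,"dz":0.02,"twist":0},{"dx":-0.09,"dy":0,"dz":0.03,"twist":0},{"dx":-0.12,"dy":0,"dz":0.04,"twist":0},{"dx":-0.15,"dy":0,"dz":0.04,"twist":0}]'
python3 - <<'E'
from h import *;import pickle
from plant import get_image
d=pickle.load(open("d0.pkl","rb"))
t=get_image("top");s=get_image("scene")
a=[cv2.resize(x["color"][168:250,184:356],None,fx=2.3,fy=2.3,interpolation=2) for x in(d["top"],t)]
b=[cv2.resize(x["color"][100:300,195:395],None,fx=1.97,fy=1.97,interpolation=2) for x in(d["scene"],s)]
h=min(a[0].shape[1],b[0].shape[1])
cv2.imwrite("pics/end.png",np.hstack([np.vstack([x[:,:h],y[:,:h]]) for x,y in zip(a,b)])[:,:,::-1])
E
```

```text
t: 11.82
tool_pos: [0.5536, 0.0686, 0.2004]
tool_rot: [3.141, -0.044, -0.004]
force: [0.6, 0.2, -0.5]
gripper_width: -0.0002
finger_force: 0.0
t: 12.23
tool_pos: [0.4042, 0.0687, 0.2413]
tool_rot: [-3.141, 0.044, -0.004]
force: [0.2, -0.3, 1.0]
gripper_width: -0.0001
finger_force: 0.0
```

View pics/end.png

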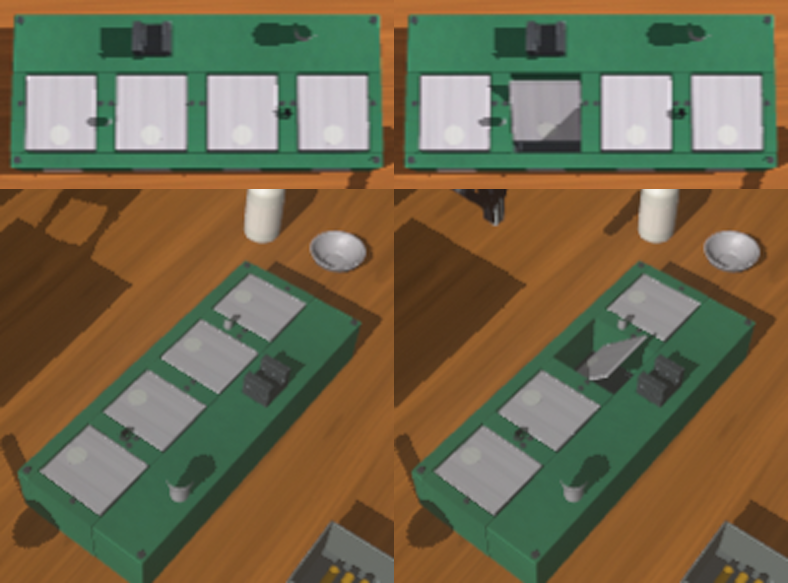

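The before and after views show flap2 (right panels, near (545,110) and (615,358)) tilted fully open. The pin, nut, V-block, collet, bottle and dish haven't moved, and the hand is clear.

```bash
python3 -c "from plant import job_done;print(job_done())"
```

```text
the job is handed in; nothing more can be done
None
```

Flap 2 was the one that rocked; it is now open at its stop with the hand clear, flaps 1, 3 and 4 pressed solid, the loose things look unmoved in the final images, and the job is handed in at about 12 s.

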